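# Refit the knob of a gas hob and hold its safety valve open

### The job

The two-burner gas hob on the bench is missing its left control knob. Lay the loose metal trim ring flat over the bare valve stem, down on the hob's top, as under the other knob; then turn the loose knob so that the flat in its bore matches the flat of the D-shaped stem and push it fully home. Keep hold of the knob and finish while still pressing it down against the spring, near the bottom of its travel, so that the flame-failure valve stays open; do not turn the other knob or disturb the tools lying about.

Things in the scene. Friction and masses are not known exactly. Their poses are not given: they have to be found in the camera images.
- hob: two-burner caravan gas hob, 300 (x) x 420 (y) mm, fixed; origin on the bench under its centre, z up, +x from its front edge (controls) to its back, +y to its left. Steel top plate 66 mm above the bench; pan supports stand up to 46 mm above the plate, from x = -28 mm back. The bare stem is at x -105, y +60 mm; the other burner's complete control, left alone, at x -105, y -60 mm
- stem_tip (a point): top centre of the bare brass valve stem: an upright D-shaft 12 mm in diameter, its flat 2 mm from the axis facing the point's +x; tip chamfered 2 mm, at rest 32 mm above the plate. Round its foot a fixed boss, 30 mm in diameter, 4 mm high, on which the trim ring centres. The stem turns stiffly (0.06 N m) and springs straight down
- stem (a joint): turn of the bare stem in rad, 0 to 1.6, growing anticlockwise from above; at 0 its flat faces the hob's +x. It may stand anywhere at the start and may be left at any angle
- valve (a joint): how far the stem is pushed down, in m: 0 at rest, 0.005 at the bottom; a spring holds it up, 4 N at the start of travel and 8 N at the bottom
- ring_centre (a point): centre, half-way up, of the loose steel trim ring, lying flat on the bench: 56 mm outside, 35 mm hole, 7 mm high; either face may be up at the end, and z is its axis
- knob_centre (a point): on the axis, half-way up, of the loose black knob, standing on its underside, z up: 39 mm high; skirt 46 mm in diameter, 18 mm high; on it a grip bar 14 mm wide along the knob's x (straight from -18 to +12 mm), pointed nose at +x. Below, a D bore 18 mm deep, 13.5 mm wide, its flat 2.6 mm from the axis on the nose side, mouth chamfered: goes on when knob and stem +x match within 7 degrees
- fitted_knob (a joint): turn in rad of the other burner's knob (the same make), 0 = off; it is to stay as it is
- trim_ring: the trim ring's body; origin at the centre of its underside
- knob: the knob's body; origin on its axis at the underside. Fully home on the stem, the underside is 14 mm above the hob's plate, and 9 mm with the valve pressed to the bottom
- pliers: blue-handled pliers, 178 mm, lying on the bench (bystander)
- wrench: adjustable wrench, 195 mm, lying on the bench (bystander)
- screwdriver: screwdriver, 197 mm, lying on the bench (bystander)
There are look-alikes about, which are no part of the job. Of the things like the trim_ring, leave any that is turquoise; of the rest the smaller one is meant.

How it is judged:
By the outcome, as a careful person would: the job done as asked, in the order asked, and still so for the second after the job is handed in, while the arm keeps its last pose, push and grip.
It also fails if it takes over 48 s, if anything falls off the work surface, if the arm or the gripper's body presses on something with over 40 N, if the wrist force passes 120 N, or if a joint passes its speed limit or range.

### The arm

A 7-joint arm with a two-finger parallel gripper is mounted at the origin on a cart in front of the work surface, level with it; the furniture and walls round the work are solid. World frame = base frame: x ahead of the robot, y to its left, z up, the work surface at z = 0. Lengths are in mm, angles in rad, forces in N, time in s.
With the tool pointing down it reaches from about 400 to 850 mm from the base axis. Payload 4.5 kg.
Tool frame: the origin (TCP) lies midway between the tips of the shut fingers; the grasp point (between the pads) lies 19 mm behind it; z points along the fingers, y is the line along which they close (so a half turn about z gives the same grasp; the last joint's range is limited). The gripper opens to 85 mm and grips with 20 to 120 N. Pads are 22 mm wide; open, the fingers measure 114 mm over their backs; the gripper's body (76 mm by 85 mm) begins 54 mm behind the grasp point. The pads swing forward as they close: fully open they stand 13 mm farther back than shut.
Start: joints at [1.283, 0.689, -0.195, 1.565, 0.157, 0.902, -0.215], TCP at [197.701, -592.932, 231.317] pointing down, gripper open.
Joint ranges: [-3.01, 3.01], [-0.46, 2.08], [-1.47, 1.51], [0.13, 2.56], [-1, 4.14], [0.04, 2.09], [-2.66, 2.66]. Speed limits (rad/s): [2.57, 2.57, 3.14, 3.14, 3.14, 3.14, 3.14].

### API

Orientations are given as a unit quaternion [x, y, z, w].
In Python, from bench import env gives the robot as it stands.
- The arm moves only by the tool servo_tool, never from a script. Its arguments are lists of equal length, an entry for each row: "rot": the turn, a rotation vector about the tool's x, y, z in degrees, a list of three; "travel": the shift along the tool's x, y, z in mm, a list of three; "hand": the opening, from 0 (shut) to 1 (fully open). In form: {"rot": [[rx, ry, rz], ...], "travel": [[dx, dy, dz], ...], "hand": [hand, ...]}. A call has 1 to 8 rows; each row is the pose to reach, as a shift and turn from the pose commanded when the call began, along the tool's axes at that moment; what a row does not reach only later rows make up. A row lasts 1/12 s, in which the tool goes at most 41.7 mm and 7.16 degrees, less where a joint would pass 70% of its speed; a pose out of reach is approached as far as the arm can. A call with a gripper value outside its range is refused whole. The fingers move at their own pace and stop on an object; the grip force is fixed at half the most. Time passes only in rows, so rows that repeat a pose let the fingers close. It gives the time, the measured TCP pose, the force, the opening and the grip force at its end, in the units of the state.
- env.read_state(): the state, without advancing time (a new reading comes with each control period).
- env.read_camera(name): name is "scene" or "top" or "wrist"; returns (picture, depth): 480x640x3 uint8, red, green, blue; 480x640 float32, mm along the optical axis (not along the pixel's ray), 0 where there is no reading.
- env.camera_model(name): a dict with "K" (3x3 intrinsics, pixels), "dist_coeffs" ([k1, k2, p1, p2, k3] as OpenCV has them; the pictures are not rectified), "view" (4x4, takes a point from world to camera coordinates). Camera axes: x right, y down, z forward; pixel columns grow to the right and rows downward; lengths in mm; the calibration is good to about 2 mm. A picture is of the moment at which its call begins: read the wrist's pose just before it. camera_model takes no time and is no camera call; for the wrist camera it gives the pose at the moment of the call.
- env.hand_in(): hands the job in; it is judged then, once.
The state is a dict: "time_s": time; "q": joint angles; "joint_velocities": joint speeds; "tau": joint torques, N m; "tool_pos": TCP position; "tool_rot": TCP orientation; "ft_force": force on the tool from outside, world axes, zero at the start; "moment": the same for the moment, N m; "finger_gap": opening from 0.0 (shut) to 1.0 (fully open); "finger_force": force on a finger pad.
Only numpy, scipy, OpenCV 4.12 (cv2) and the standard library are available. Lean on these libraries where they do the work, as an engineer would, in place of code of your own. Each camera call takes 0.05 s, during which the arm holds its last target. There are 200 camera calls.

## Working session

There is one attempt and no reset: what is moved stays moved. The work goes in short steps, Python scripts to look and compute and a tool call to move; the robot and the scene stay as the last step left them, time stands still between calls to the robot, and variables do not carry over. Pictures are saved under pics/ and viewed, at most 10 in all, crops included, and the job is handed in when it is done.

Besides the shell and the picture viewer there is one more tool, called after "Call:" in YAML: its name, and indented under it one key for each argument. servo_tool: Moves the arm, as the interface text tells. Its arguments: {"type":"object","properties":{"rot":{"type":"array","items":{"type":"array","items":{"type":"number"}}},"travel":{"type":"array","items":{"type":"array","items":{"type":"number"}}},"hand":{"type":"array","items":{"type":"number"}}},"required":["rot","travel","hand"]}

```bash
ls; mkdir -p pics; cat > h.py <<'E'
import numpy as np, cv2
from bench import env
from scipy.spatial.transform import Rotation as R
def save(n,img): cv2.imwrite('pics/'+n+'.png',cv2.cvtColor(img,cv2.COLOR_RGB2BGR))
def ray(m,uv,z):
    p=cv2.undistortPoints(np.array(uv,float).reshape(-1,1,2),np.array(m['K']),np.array(m['dist_coeffs'])).reshape(-1,2)
    V=np.linalg.inv(np.array(m['view'])); d=np.c_[p,np.ones(len(p))]@V[:3,:3].T; c=V[:3,3]
    return c+d*((z-c[2])/d[:,2])[:,None]
def proj(m,P):
    V=np.array(m['view']); r,_=cv2.Rodrigues(V[:3,:3]); 
    return cv2.projectPoints(np.array(P,float).reshape(-1,1,3),r,V[:3,3],np.array(m['K']),np.array(m['dist_coeffs']))[0].reshape(-1,2)
def st():
    s=env.read_state(); print({k:np.round(s[k],3).tolist() for k in ('time_s','q','tool_pos','tool_rot','ft_force','finger_gap','finger_force')}); return s
E
python3 - <<'E'
from h import *
st()
for n in('top','scene'):
    i,d=env.read_camera(n); save(n,i); np.savez('pics/'+n,i=i,d=d); m=env.camera_model(n); V=np.linalg.inv(m['view']);print(n,V[:3,3].round(),V[:3,2].round(2))
E
```

```text
pics
{'time_s': 0.0, 'q': [1.283, 0.69, -0.195, 1.566, 0.157, 0.902, -0.215], 'tool_pos': [197.395, -592.323, 230.466], 'tool_rot': [0.987, 0.16, -0.0, -0.001], 'ft_force': [-0.406, 0.145, -0.428], 'finger_gap': 0.998, 'finger_force': 0.0}
top [-680. -222. 1667.] [ 0.62  0.12 -0.78]
scene [ -22. 1093. 1099.] [ 0.37 -0.67 -0.64]
```

View pics/top.png

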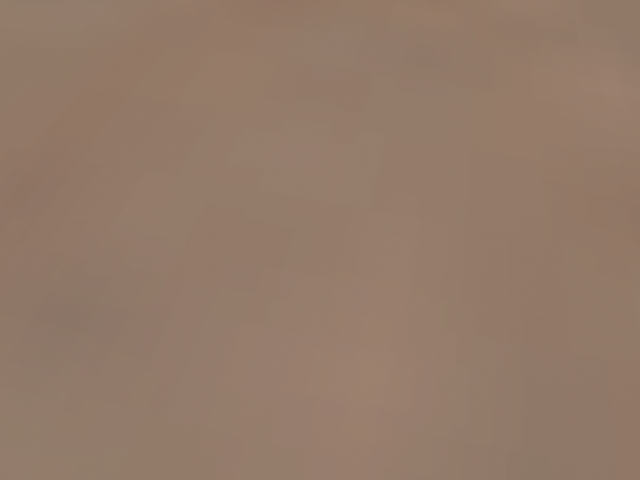

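View pics/scene.png

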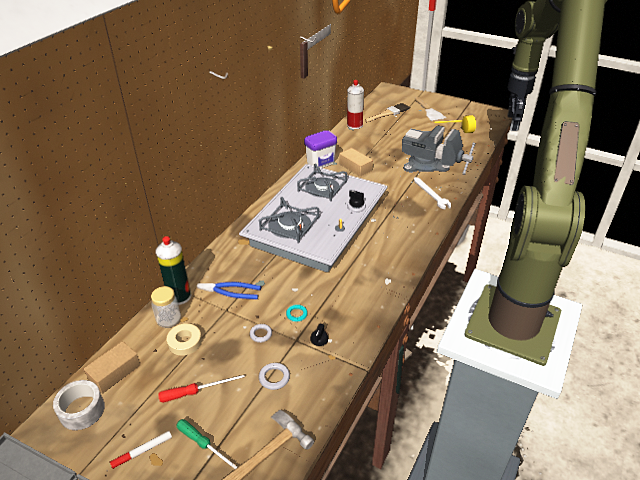

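The top camera is blurred and useless. In the scene view the hob is at about (315,218), its bare stem at (340,225) and the fitted knob at (356,198). The loose knob is at (319,335). There are three ring candidates: turquoise (297,313), excluded by colour; steel (260,333); and larger steel (274,376). I'll measure both steel rings and confirm in a crop.

```bash
python3 - <<'E'
from h import *
z=np.load('pics/scene.npz'); i,d=z['i'],z['d']; m=env.camera_model('scene')
hsv=cv2.cvtColor(i,cv2.COLOR_RGB2HSV)
for n,(x0,y0,x1,y1),zz in(('small',(245,320,275,347),7),('large',(255,358,295,394),7),('turq',(282,302,311,324),7)):
    s=hsv[y0:y1,x0:x1]; mk=((s[...,1]<60)&(s[...,2]>110)).astype(np.uint8) if n!='turq' else ((s[...,1]>120)&(s[...,0]>75)&(s[...,0]<105)).astype(np.uint8)
    c=max(cv2.findContours(mk,cv2.RETR_EXTERNAL,cv2.CHAIN_APPROX_NONE)[0],key=cv2.contourArea).reshape(-1,2)+[x0,y0]
    P=ray(m,c,zz)[:,:2]; (cx,cy),r=cv2.minEnclosingCircle(P.astype(np.float32)); e=cv2.fitEllipse(P.astype(np.float32)); print(n,round(cx,1),round(cy,1),2*r,e)
print('stem z98',ray(m,[[340,220]],98),'knob base',ray(m,[[319,341]],0),'fitted top',ray(m,[[356,192]],105))
print('hob corners z66', ray(m,[[330,264],[387,184],[242,232],[307,166]],66).round())
V=np.linalg.inv(m['view'])
def pt(u,v): 
    dd=d[v,u]; p=cv2.undistortPoints(np.array([[[u,v]]],float),np.array(m['K']),np.array(m['dist_coeffs'])).ravel(); return (V@np.r_[p*dd,dd,1])[:3].round()
for uv in((340,221),(319,338),(250,333),(356,192),(330,255)): print(uv,pt(*uv))
a=cv2.resize(i[295:400,235:345],None,fx=5,fy=5,interpolation=2)
b=cv2.resize(i[155:275,235:395],None,fx=1.5,fy=1.5)
c=np.zeros((525,790,3),np.uint8); c[:525,:550]=a; c[:180,550:790]=b; save('crop',c)
t=np.load('pics/top.npz')['d']; print('top depth',np.percentile(t,[1,50,99]))
E
```

```text
small 554.5 339.6 60.94084167480469 ((554.52880859375, 339.1005554199219), (53.68817901611328, 58.42287063598633), 29.66991424560547)
large 454.3 434.7 76.6174545288086 ((455.19305419921875, 435.3085021972656), (69.70582580566406, 74.94206237792969), 28.756162643432617)
turq 507.7 236.9 57.52104187011719 ((508.3018493652344, 237.04592895507812), (53.30198287963867, 54.644493103027344), 37.21349334716797)
stem z98 [[532.62592959 -62.08856222  98.        ]] knob base [[413.58761416 288.1157055    0.        ]] fitted top [[ 547.69669292 -200.85441066  105.        ]]
hob corners z66 [[ 488.   87.   66.]
 [ 501. -339.   66.]
 [ 776.   85.   66.]
 [ 781. -312.   66.]]
(340, 221) [531. -58.  98.]
(319, 338) [409. 297.  23.]
(250, 333) [577. 353.   7.]
(356, 192) [ 541. -186.  116.]
(330, 255) [505.  53.  65.]
top depth [175.06014923 245.27893066 404.10383789]
```

View pics/crop.png

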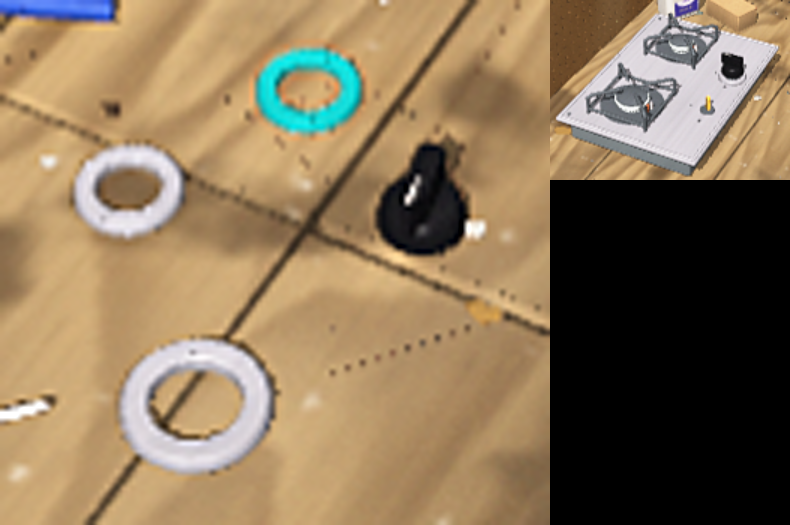

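The crop confirms it. The steel ring at scene (260,333) measures about 56 mm, matching the trim ring. The steel one at (274,376) measures about 73 mm and is too large, and the one at (297,313) is turquoise. Next I move towards the hob for a wrist view on the way.

```bash
cat >> h.py <<'E'
def go(x,y,z,yaw=None,src=None):
    "tool-frame travel/rot from current pose to tool-down pose, tool x at yaw deg"
    s=env.read_state(); r=R.from_quat(s['tool_rot']); p=np.array(s['tool_pos']); X=r.as_matrix()[:,0]
    cy=np.degrees(np.arctan2(X[1],X[0]))
    if yaw is None: yaw=cy
    t=R.from_euler('z',yaw,degrees=True)*R.from_euler('x',180,degrees=True)
    print('yaw now',cy.round(1),'travel',r.inv().apply(np.array([x,y,z])-p).round(1),'rot',(r.inv()*t).as_rotvec(degrees=True).round(2))
E
python3 - <<'E'
from h import *
s=env.read_state(); V=np.linalg.inv(env.camera_model('wrist')['view']); T=np.eye(4);T[:3,:3]=R.from_quat(s['tool_rot']).as_matrix();T[:3,3]=s['tool_pos']
print((np.linalg.inv(T)@V).round(3)); print(env.camera_model('wrist')['K'])
go(480,-200,300,45); go(480,-80,300,60)
E
```

```text
[[-1.00000e-03 -9.60000e-01 -2.81000e-01  7.11490e+01]
 [ 1.00000e+00 -0.00000e+00 -1.00000e-03 -1.77000e-01]
 [ 1.00000e-03 -2.81000e-01  9.60000e-01 -1.44382e+02]
 [ 0.00000e+00  0.00000e+00  0.00000e+00  1.00000e+00]]
[[346.77000953   0.         321.97693559]
 [  0.         346.77000953 241.29474377]
 [  0.           0.           1.        ]]
yaw now 18.4 travel [ 392.2 -283.   -69. ] rot [-1.000e-01 -1.000e-02 -2.656e+01]
yaw now 18.4 travel [ 430.2 -396.8  -68.8] rot [-1.000e-01 -3.000e-02 -4.156e+01]
```

Call:
servo_tool:
  rot:
    - [0,0,-5]
    - [0,0,-10]
    - [0,0,-15]
    - [0,0,-20]
    - [0,0,-25]
    - [0,0,-30]
    - [0,0,-35]
    - [0,0,-41]
  travel:
    - [35,-30,-10]
    - [70,-60,-20]
    - [105,-90,-30]
    - [140,-120,-30]
    - [170,-150,-30]
    - [200,-180,-30]
    - [230,-205,-30]
    - [260,-230,-30]
  hand: [1,1,1,1,1,1,1,1]

```text
time_s: 0.77
tool_pos: [362.9, -305.0, 261.3]
tool_rot: [0.867, 0.497, -0.0, -0.0]
ft_force: [-0.3, -0.9, 0.5]
finger_gap: 1.0
finger_force: 0.0
```

```bash
python3 - <<'E'
from h import *
st(); go(510,-80,260,60)
E
```

```text
{'time_s': 0.767, 'q': [0.878, 0.471, -0.413, 1.96, 0.268, 0.764, -0.22], 'tool_pos': [362.934, -304.976, 261.256], 'tool_rot': [0.867, 0.497, -0.0, -0.0], 'ft_force': [-0.316, -0.891, 0.535], 'finger_gap': 1.0, 'finger_force': 0.0}
yaw now 59.7 travel [268.5  13.3   1.1] rot [-0.03  0.02 -0.33]
```

Call:
servo_tool:
  rot:
    - [0,0,0]
    - [0,0,0]
    - [0,0,0]
    - [0,0,0]
    - [0,0,0]
    - [0,0,0]
    - [0,0,0]
    - [0,0,0]
  travel:
    - [38,2,0]
    - [76,4,0]
    - [114,6,0]
    - [152,8,0]
    - [190,10,0]
    - [228,12,0]
    - [258,13,0]
    - [258,13,0]
  hand: [1,1,1,1,1,1,1,1]

```text
time_s: 1.43
tool_pos: [509.1, -83.3, 261.6]
tool_rot: [0.866, 0.5, 0.003, -0.001]
ft_force: [0.6, 0.6, 0.7]
finger_gap: 1.004
finger_force: 0.0
```

```bash
python3 - <<'E'
from h import *
st(); m=env.camera_model('wrist'); i,d=env.read_camera('wrist'); np.savez('pics/w1',i=i,d=d); save('w1',i)
import pickle; pickle.dump(m,open('pics/w1.pkl','wb')); print(proj(m,[[532,-62,98],[532,-62,70],[540,-190,100]]))
E
```

```text
{'time_s': 1.433, 'q': [0.334, 0.523, -0.403, 1.85, 0.264, 0.817, -0.725], 'tool_pos': [509.06, -83.33, 261.591], 'tool_rot': [0.866, 0.5, 0.003, -0.001], 'ft_force': [0.572, 0.645, 0.727], 'finger_gap': 1.004, 'finger_force': 0.0}
[[332.62656851 189.97009445]
 [331.74617638 186.17956382]
 [404.72543932 300.71221377]]
```

View pics/w1.png

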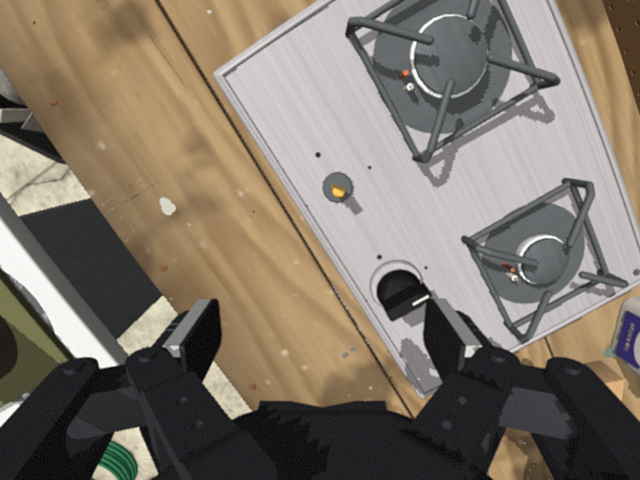

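The stem is in the centre at (338,188), on its dark boss. The fitted knob is at (400,290) and the hob's front-left corner at (217,73). I'll measure the boss, the brass flat and the hob's yaw.

```bash
python3 - <<'E'
from h import *
import pickle
m=pickle.load(open('pics/w1.pkl','rb')); z=np.load('pics/w1.npz'); i,d=z['i'],z['d']; hsv=cv2.cvtColor(i,cv2.COLOR_RGB2HSV)
x0,y0=310,160; s=hsv[y0:220,x0:370]; g=i[y0:220,x0:370]
br=((s[...,1]>110)&(s[...,2]>90)).astype(np.uint8); dk=((g.max(2)<125)|(br>0)).astype(np.uint8)
for n,mk,zz in(('brass',br,97),('boss',dk,70)):
    c=max(cv2.findContours(mk,cv2.RETR_EXTERNAL,cv2.CHAIN_APPROX_NONE)[0],key=cv2.contourArea).reshape(-1,2)+[x0,y0]
    e=cv2.fitEllipse(c.astype(np.float32)); P=ray(m,c,zz)[:,:2]; print(n,len(c),e,ray(m,[e[0]],zz).round(1),'d',cv2.fitEllipse(P.astype(np.float32)))
f=ray(m,[[217,73],[425,395],[345,2]],66); print(f.round()); a=f[1]-f[0]; print('yaw from front edge',np.degrees(np.arctan2(-a[0]*-1,-a[1])).round(2)); b=f[2]-f[0]; print('left edge',np.degrees(np.arctan2(b[1],b[0])))
save('w1c',cv2.resize(i[155:225,300:380],None,fx=7,fy=7,interpolation=cv2.INTER_CUBIC))
print('depth stem',d[188,338],d[180,330])
E
```

```text
brass 37 ((337.8238525390625, 190.88720703125), (10.680669784545898, 14.3336181640625), 124.3498764038086) [[535.6 -65.2  97. ]] d ((535.5718383789062, -65.18012237548828), (9.492259979248047, 12.849364280700684), 25.5620174407959)
boss 131 ((339.8464050292969, 190.13560485839844), (26.73708152770996, 43.644378662109375), 142.3391876220703) [[536.9 -69.2  70. ]] d ((536.8829345703125, -69.49087524414062), (25.70375633239746, 42.8220100402832), 8.387948036193848)
[[ 492.   80.   66.]
 [ 507. -333.   66.]
 [ 622.   72.   66.]]
yaw from front edge 1.98
left edge -3.4308684740574127
depth stem 311.39624 332.6168
```

View pics/w1c.png

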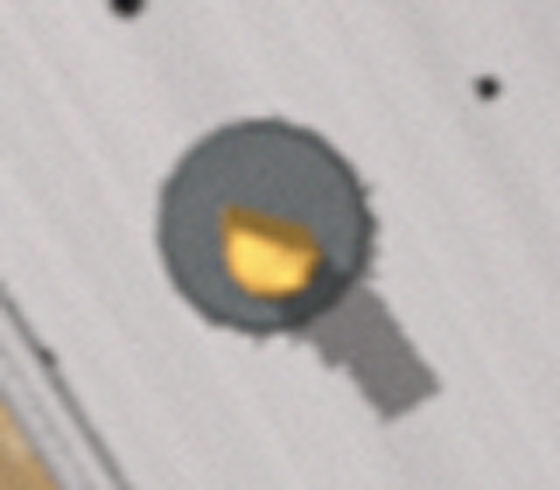

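The crop shows the boss circle centred at full-image (338.1,187.3). The flat's edge slopes down to the right with its normal pointing up and right, so the stem's +x is at roughly 40° world yaw. I'll go to the ring now and refine that later.

```bash
python3 - <<'E'
from h import *
import pickle
m=pickle.load(open('pics/w1.pkl','rb')); z=np.load('pics/w1.npz'); i=z['i']
print('boss',ray(m,[[338.1,187.3]],70).round(1), 'flat edge',ray(m,[[300+228/7,155+225/7],[300+315/7,155+258/7]],96).round(1))
# knob & ring from near-vertical: next view. target above between
go(500,270,260,90); go(540,310,230,100)
E
```

```text
boss [[536.8 -66.   70. ]] flat edge [[533.1 -60.   96. ]
 [540.7 -69.3  96. ]]
yaw now 59.8 travel [ 305.4 -185.4    2. ] rot [ 3.000e-02 -1.500e-01 -3.016e+01]
yaw now 59.8 travel [ 360.  -170.9   32.1] rot [  0.05  -0.14 -40.16]
```

Call:
servo_tool:
  rot:
    - [0,0,-4]
    - [0,0,-8]
    - [0,0,-12]
    - [0,0,-16]
    - [0,0,-20]
    - [0,0,-24]
    - [0,0,-28]
    - [0,0,-30]
  travel:
    - [34,-20,0]
    - [68,-41,0]
    - [102,-62,0]
    - [136,-82,0]
    - [170,-103,0]
    - [204,-124,0]
    - [238,-144,0]
    - [265,-162,0]
  hand: [1,1,1,1,1,1,1,1]

```text
time_s: 2.15
tool_pos: [500.3, 220.7, 261.1]
tool_rot: [0.709, 0.705, -0.0, -0.0]
ft_force: [0.9, -0.0, 0.1]
finger_gap: 1.001
finger_force: 0.0
```

```bash
python3 - <<'E'
from h import *
import pickle
st(); m=env.camera_model('wrist'); i,d=env.read_camera('wrist'); np.savez('pics/w2',i=i,d=d); save('w2',i)
pickle.dump(m,open('pics/w2.pkl','wb')); print(proj(m,[[554,339,7],[413,292,20],[508,237,7]]))
E
```

```text
{'time_s': 2.15, 'q': [-0.18, 0.584, -0.525, 1.756, 0.361, 0.898, -0.868], 'tool_pos': [500.27, 220.707, 261.068], 'tool_rot': [0.709, 0.705, -0.0, -0.0], 'ft_force': [0.898, -0.002, 0.087], 'finger_gap': 1.001, 'finger_force': 0.0}
[[371.40189326  95.55614365]
 [240.76327845 141.64715351]
 [328.93216782 190.15250001]]
```

View pics/w2.png

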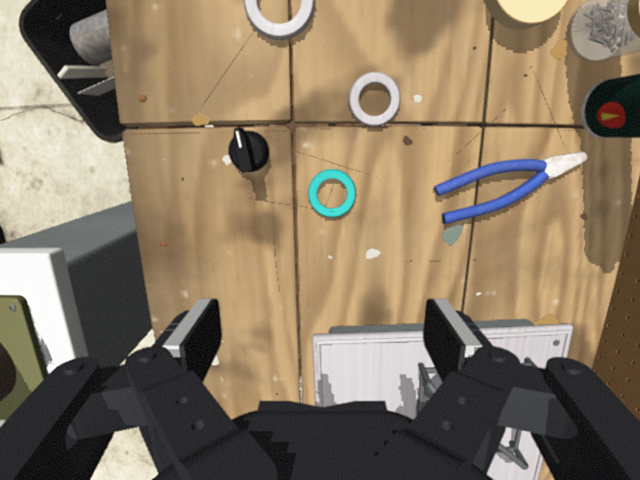

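The trim ring is at (374,98) and the turquoise one at (332,193). The knob is at (247,150), its white-marked nose pointing up and slightly left. Measuring the ring and knob.

```bash
python3 - <<'E'
from h import *
import pickle
m=pickle.load(open('pics/w2.pkl','rb')); z=np.load('pics/w2.npz'); i,d=z['i'],z['d']; hsv=cv2.cvtColor(i,cv2.COLOR_RGB2HSV)
x0,y0=340,62; s=hsv[y0:135,x0:408]
mk=((s[...,1]<50)&(s[...,2]>110)).astype(np.uint8); mk=cv2.morphologyEx(mk,cv2.MORPH_OPEN,np.ones((3,3)))
c=max(cv2.findContours(mk,cv2.RETR_EXTERNAL,cv2.CHAIN_APPROX_NONE)[0],key=cv2.contourArea).reshape(-1,2)+[x0,y0]
P=ray(m,c,5)[:,:2].astype(np.float32); print('ring',cv2.fitEllipse(P))
x0,y0=220,120; g=i[y0:180,x0:280]; mk=(g.max(2)<60).astype(np.uint8)
c=max(cv2.findContours(mk,cv2.RETR_EXTERNAL,cv2.CHAIN_APPROX_NONE)[0],key=cv2.contourArea).reshape(-1,2)+[x0,y0]
print('knob',cv2.fitEllipse(ray(m,c,18)[:,:2].astype(np.float32)))
print('marker',ray(m,[[237,130],[242,146]],39).round(1))
go(554.5,340,60,90)
E
```

```text
ring ((557.3385009765625, 336.1426696777344), (54.4354362487793, 54.87911605834961), 65.8136978149414)
knob ((420.8412170410156, 281.95953369140625), (40.9826774597168, 44.8681526184082), 5.40712308883667)
marker [[414.2 303.5  39. ]
 [418.3 287.7  39. ]]
yaw now 90.1 travel [108.8  56.  202.7] rot [ 0.01 -0.49  0.15]
```

Call:
servo_tool:
  rot:
    - [0,0,0]
    - [0,0,0]
    - [0,0,0]
    - [0,0,0]
    - [0,0,0]
    - [0,0,0]
    - [0,0,0]
    - [0,0,0]
  travel:
    - [20,10,35]
    - [40,22,70]
    - [60,34,105]
    - [80,45,140]
    - [95,53,170]
    - [106,58,195]
    - [106,58,195]
    - [106,58,195]
  hand: [1,1,1,1,1,1,1,1]

```text
time_s: 2.87
tool_pos: [558.8, 322.6, 64.6]
tool_rot: [0.711, 0.703, -0.002, 0.0]
ft_force: [-0.2, -0.3, 1.2]
finger_gap: 0.999
finger_force: 0.0
```

```bash
cat >> h.py <<'E'
def ringpos(zz=5,guess=(557,337)):
    m=env.camera_model('wrist'); i,d=env.read_camera('wrist'); hsv=cv2.cvtColor(i,cv2.COLOR_RGB2HSV)
    mk=((hsv[...,1]<50)&(hsv[...,2]>110)).astype(np.uint8)
    g=proj(m,[[*guess,zz]])[0]; print('expect px',g)
    for c in cv2.findContours(mk,cv2.RETR_LIST,cv2.CHAIN_APPROX_NONE)[0]:
        if len(c)<60: continue
        e=cv2.fitEllipse(ray(m,c.reshape(-1,2),zz)[:,:2].astype(np.float32))
        if np.hypot(e[0][0]-guess[0],e[0][1]-guess[1])<25 and 25<e[1][1]<80: print('ring',np.round(e[0],1),np.round(e[1],1))
    return m,i,d
E
python3 - <<'E'
from h import *
st(); m,i,d=ringpos(); np.savez('pics/w3',i=i); save('w3',i); go(557,337,2,90)
E
```

```text
{'time_s': 2.867, 'q': [-0.39, 0.953, -0.389, 1.604, 0.507, 0.691, -1.039], 'tool_pos': [558.774, 322.612, 64.579], 'tool_rot': [0.711, 0.703, -0.002, 0.0], 'ft_force': [-0.187, -0.33, 1.183], 'finger_gap': 0.999, 'finger_force': 0.0}
expect px [319.6359877  237.10779031]
ring [556.9 335.5] [33.4 35.2]
ring [556.9 335.4] [55.2 56.2]
yaw now 89.4 travel [14.3 -2.9 64.3] rot [-0.03  0.1  -0.64]
```

Call:
servo_tool:
  rot:
    - [0,0,0]
    - [0,0,0]
    - [0,0,0]
    - [0,0,0]
    - [0,0,0]
    - [0,0,0]
  travel:
    - [13,-2,20]
    - [13,-2,40]
    - [13,-2,55]
    - [13,-2,61]
    - [13,-2,65]
    - [13,-2,65]
  hand: [0.8,0.8,0.8,0.8,0.8,0.8]

```text
time_s: 3.42
tool_pos: [558.1, 336.5, 1.5]
tool_rot: [0.711, 0.703, -0.0, 0.0]
ft_force: [1.0, 0.4, 1.1]
finger_gap: 0.797
finger_force: 0.0
```

```bash
python3 - <<'E'
from h import *
st(); m,i,d=ringpos(guess=(557,336)); save('w4',i); go(556.9,335.5,-1,90)
E
```

```text
{'time_s': 3.417, 'q': [-0.433, 1.048, -0.343, 1.595, 0.547, 0.596, -1.087], 'tool_pos': [558.132, 336.54, 1.509], 'tool_rot': [0.711, 0.703, -0.0, 0.0], 'ft_force': [1.034, 0.352, 1.062], 'finger_gap': 0.797, 'finger_force': 0.0}
expect px [320.16181565 307.26543536]
ring [556.9 335.6] [31.7 35.7]
ring [557.  335.2] [55.4 57.5]
yaw now 89.4 travel [-1.6 -1.4  3. ] rot [ 0.05  0.   -0.62]
```

View pics/w4.png

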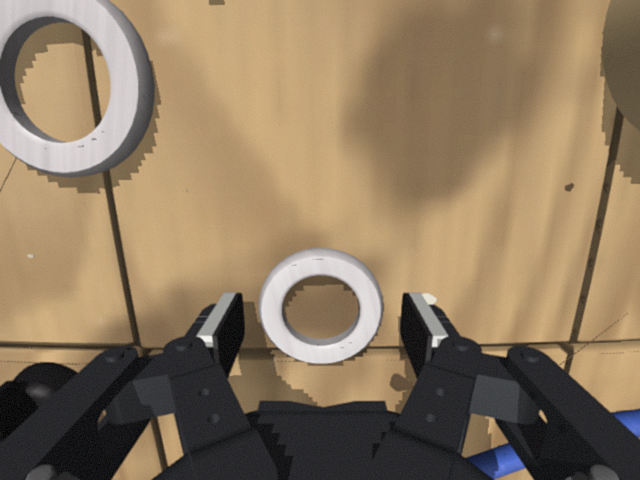

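The ring is centred between the pads at (321,307), with the look-alike at (70,85) clear. I'll lower a bit and close.

Call:
servo_tool:
  rot:
    - [0,0,0]
    - [0,0,0]
    - [0,0,0]
    - [0,0,0]
    - [0,0,0]
    - [0,0,0]
  travel:
    - [-1,-1,3]
    - [-1,-1,4]
    - [-1,-1,4]
    - [-1,-1,4]
    - [-1,-1,4]
    - [-1,-1,4]
  hand: [0.8,0.8,0.8,0.5,0.5,0.5]

```text
time_s: 3.97
tool_pos: [556.8, 336.8, -1.4]
tool_rot: [0.71, 0.704, 0.0, 0.0]
ft_force: [-1.8, -0.5, 8.1]
finger_gap: 0.61
finger_force: 61.0
```

Call:
servo_tool:
  rot:
    - [0,0,0]
    - [0,0,0]
    - [0,0,0]
    - [0,0,0]
    - [0,0,0]
    - [0,0,0]
    - [0,0,0]
    - [0,0,0]
  travel:
    - [0,0,-10]
    - [0,0,-35]
    - [0,0,-70]
    - [0,0,-110]
    - [0,0,-150]
    - [0,0,-190]
    - [0,0,-200]
    - [0,0,-200]
  hand: [0.5,0.5,0.5,0.5,0.5,0.5,0.5,0.5]

```text
time_s: 4.63
tool_pos: [558.6, 338.6, 202.1]
tool_rot: [0.711, 0.704, 0.004, 0.001]
ft_force: [0.1, -0.7, -1.0]
finger_gap: 0.606
finger_force: 62.7
```

```bash
python3 - <<'E'
from h import *
s=st(); p=s['tool_pos']; m,i,d=ringpos(p[2]+3,(p[0],p[1])); save('w5',i); go(537,-66,200,40);go(537,-66,200,90)
E
```

```text
{'time_s': 4.633, 'q': [-0.37, 0.786, -0.471, 1.504, 0.409, 0.941, -0.972], 'tool_pos': [558.609, 338.569, 202.13], 'tool_rot': [0.711, 0.704, 0.004, 0.001], 'ft_force': [0.096, -0.724, -0.952], 'finger_gap': 0.606, 'finger_force': 62.675}
expect px [322.67447811 305.64146859]
ring [558.  335.9] [32.7 36.6]
ring [558.3 335.3] [55.5 59.4]
yaw now 89.4 travel [-403.3  -16.3   -1.7] rot [ 0.11 -0.18 49.43]
yaw now 89.4 travel [-403.3  -16.3   -1.7] rot [ 0.17 -0.11 -0.57]
```

View pics/w5.png

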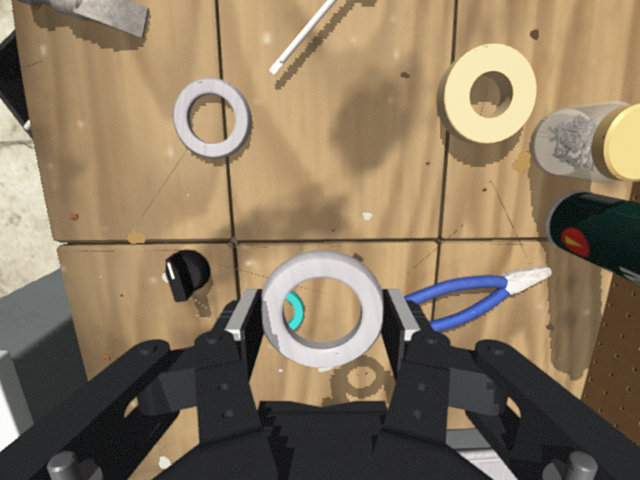

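Call:
servo_tool:
  rot:
    - [0,0,0]
    - [0,0,5]
    - [0,0,10]
    - [0,0,15]
    - [0,0,20]
    - [0,0,25]
    - [0,0,29]
    - [0,0,29]
  travel:
    - [-30,-2,0]
    - [-70,-4,0]
    - [-110,-6,0]
    - [-150,-8,0]
    - [-190,-10,0]
    - [-230,-12,0]
    - [-270,-14,0]
    - [-310,-15,0]
  hand: [0.5,0.5,0.5,0.5,0.5,0.5,0.5,0.5]

```text
time_s: 5.35
tool_pos: [536.4, 24.6, 195.3]
tool_rot: [0.865, 0.502, -0.002, -0.001]
ft_force: [0.6, 0.3, 0.0]
finger_gap: 0.606
finger_force: 62.7
```

```bash
python3 - <<'E'
from h import *
st(); go(537,-66,140,60)
E
```

```text
{'time_s': 5.35, 'q': [0.091, 0.642, -0.366, 1.861, 0.337, 0.705, -0.986], 'tool_pos': [536.408, 24.58, 195.323], 'tool_rot': [0.865, 0.502, -0.002, -0.001], 'ft_force': [0.615, 0.347, 0.029], 'finger_gap': 0.606, 'finger_force': 62.692}
yaw now 60.3 travel [-78.2  45.6  55.4] rot [-0.19  0.18  0.29]
```

Call:
servo_tool:
  rot:
    - [0,0,0]
    - [0,0,0]
    - [0,0,0]
    - [0,0,0]
    - [0,0,0]
    - [0,0,0]
  travel:
    - [-25,14,15]
    - [-50,29,30]
    - [-72,42,48]
    - [-78,45,52]
    - [-78,45,52]
    - [-78,45,52]
  hand: [0.5,0.5,0.5,0.5,0.5,0.5]

```text
time_s: 5.85
tool_pos: [538.5, -62.2, 144.3]
tool_rot: [0.864, 0.503, -0.001, -0.001]
ft_force: [0.4, 0.1, -0.9]
finger_gap: 0.605
finger_force: 62.8
```

```bash
python3 - <<'E'
from h import *
s=st(); p=s['tool_pos']; m,i,d=ringpos(p[2]+5,(p[0],p[1])); save('w6',i); cv2.imwrite('pics/w6c.png',cv2.resize(cv2.cvtColor(i,cv2.COLOR_RGB2BGR)[220:400,220:430],None,fx=3,fy=3))
g=cv2.cvtColor(i,cv2.COLOR_RGB2HSV)[250:370,265:385]; mk=((g[...,1]>110)&(g[...,2]>90)).astype(np.uint8)
v,u=np.nonzero(mk); print('brass px',len(u),u.mean()+265,v.mean()+250, ray(m,[[u.mean()+265,v.mean()+250]],96)); print('tcp proj',proj(m,[p]),proj(m,[[537,-66,98],[537,-66,70]]))
s=st()
E
```

```text
{'time_s': 5.85, 'q': [0.235, 0.723, -0.34, 1.892, 0.402, 0.596, -0.879], 'tool_pos': [538.453, -62.207, 144.294], 'tool_rot': [0.864, 0.503, -0.001, -0.001], 'ft_force': [0.445, 0.137, -0.9], 'finger_gap': 0.605, 'finger_force': 62.753}
expect px [322.78100652 307.38918009]
ring [524.  -68.4] [11.2 26.6]
brass px 43 321.8604651162791 279.30232558139534 [[533.66704492 -69.44874904  96.        ]]
tcp proj [[322.78976491 302.34843291]] [[323.87968189 273.29378791]
 [323.78539951 257.79991812]]
{'time_s': 5.9, 'q': [0.234, 0.722, -0.342, 1.891, 0.402, 0.596, -0.878], 'tool_pos': [539.214, -61.083, 145.034], 'tool_rot': [0.864, 0.504, 0.0, -0.001], 'ft_force': [0.117, 0.162, 0.028], 'finger_gap': 0.609, 'finger_force': 62.753}
```

View pics/w6c.png

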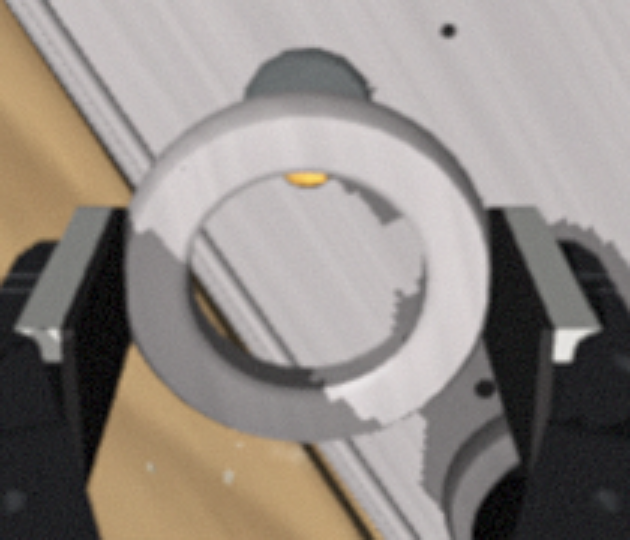

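In the crop the ring is held flat with its top-face centre at full-image (322.7,311.7). The boss arc is centred at (322.8,257), and the brass tip shows at (322,279).

```bash
python3 - <<'E'
from h import *
s=st(); m=env.camera_model('wrist')
r=ray(m,[[322.7,311.7]],s['tool_pos'][2]+8.4); b=ray(m,[[322.8,257.0]],70); print(r.round(1),b.round(1))
d=b[0]-r[0]; p=s['tool_pos']; print('ring off',(r[0]-p).round(1)); go(p[0]+d[0],p[1]+d[1],66,60)
E
```

```text
{'time_s': 5.9, 'q': [0.234, 0.722, -0.342, 1.891, 0.402, 0.596, -0.878], 'tool_pos': [539.214, -61.083, 145.034], 'tool_rot': [0.864, 0.504, 0.0, -0.001], 'ft_force': [0.117, 0.162, 0.028], 'finger_gap': 0.609, 'finger_force': 62.753}
[[539.  -61.4 153.4]] [[537.5 -64.2  70. ]]
ring off [-0.2 -0.3  8.4]
yaw now 60.6 travel [-3.3  0.2 79. ] rot [-0.08 -0.07  0.56]
```

Call:
servo_tool:
  rot:
    - [0,0,0.3]
    - [0,0,0.5]
    - [0,0,0.5]
    - [0,0,0.5]
    - [0,0,0.5]
    - [0,0,0.5]
    - [0,0,0.5]
    - [0,0,0.5]
  travel:
    - [-3.5,0,15]
    - [-3.5,0,35]
    - [-3.5,0,55]
    - [-3.5,0,68]
    - [-3.5,0,72]
    - [-3.5,0,74]
    - [-3.5,0,76]
    - [-3.5,0,76]
  hand: [0.5,0.5,0.5,0.5,0.5,0.5,0.5,0.5]

```text
time_s: 6.57
tool_pos: [538.2, -65.5, 69.9]
tool_rot: [0.866, 0.5, 0.001, 0.0]
ft_force: [-0.6, -0.6, -0.1]
finger_gap: 0.604
finger_force: 62.8
```

Call:
servo_tool:
  rot:
    - [0,0,0]
    - [0,0,0]
    - [0,0,0]
    - [0,0,0]
    - [0,0,0]
  travel:
    - [0,0,1]
    - [0,0,2]
    - [0,0,3]
    - [0,0,4]
    - [0,0,4]
  hand: [0.5,0.5,0.5,0.5,0.5]

```text
time_s: 6.98
tool_pos: [537.6, -66.4, 65.3]
tool_rot: [0.866, 0.499, -0.0, 0.0]
ft_force: [-0.3, 0.5, -0.1]
finger_gap: 0.609
finger_force: 62.8
```

No contact force down to TCP 65.3, so the ring is around the boss. I'll lower slightly, release and rise.

Call:
servo_tool:
  rot:
    - [0,0,0]
    - [0,0,0]
    - [0,0,0]
    - [0,0,0]
    - [0,0,0]
    - [0,0,0]
    - [0,0,0]
  travel:
    - [0,0,1]
    - [0,0,1]
    - [0,0,0.5]
    - [0,0,0]
    - [0,0,-15]
    - [0,0,-45]
    - [0,0,-75]
  hand: [0.5,0.5,0.85,0.85,0.85,0.85,0.85]

```text
time_s: 7.57
tool_pos: [536.5, -66.1, 140.3]
tool_rot: [0.866, 0.5, -0.001, -0.001]
ft_force: [-0.1, -1.2, -0.0]
finger_gap: 0.851
finger_force: 0.0
```

```bash
cat >> h.py <<'E'
def flat(m,i):
    "brass mask -> stem tip and flat direction at z 97"
    hsv=cv2.cvtColor(i,cv2.COLOR_RGB2HSV); u0,v0=proj(m,[[537,-65,97]])[0].astype(int); w=22
    s=hsv[v0-w:v0+w,u0-w:u0+w]; H=((s[...,1]>110)&(s[...,2]>90)); vv=s[...,2][H]; print('V pct',np.percentile(vv,[5,25,50,75,95]))
    return s,u0-w,v0-w
E
python3 - <<'E'
from h import *
s=st(); m,i,d=ringpos(73,(537,-65)); np.savez('pics/w7',i=i); flat(m,i); 
go(537,-65,200,60)
E
```

```text
{'time_s': 7.567, 'q': [0.24, 0.728, -0.336, 1.899, 0.408, 0.586, -0.887], 'tool_pos': [536.528, -66.139, 140.256], 'tool_rot': [0.866, 0.5, -0.001, -0.001], 'ft_force': [-0.147, -1.217, -0.024], 'finger_gap': 0.851, 'finger_force': 0.0}
expect px [322.62058324 253.48358074]
ring [538.3 -70.5] [48.4 52.6]
ring [535.1 -65.5] [30.1 34.7]
V pct [129.   134.   139.   222.75 245.  ]
yaw now 59.9 travel [ -0.5  -3.1 -54. ] rot [ 0.38 -0.2  -0.06]
```

```bash
cat > fl.py <<'E'
from h import *
def run(m,i):
    hsv=cv2.cvtColor(i,cv2.COLOR_RGB2HSV); u0,v0=proj(m,[[537,-65,95]])[0].astype(int); w=25
    u0-=w; v0-=w; s=hsv[v0:v0+2*w,u0:u0+2*w].astype(int); B=(s[...,1]>110)&(s[...,2]>90); T=B&(s[...,2]>185); D=B&(s[...,2]<=185)
    for r in range(2*w):
        l=''.join('#' if T[r,c] else 'o' if D[r,c] else '.' for c in range(2*w))
        if '#' in l or 'o' in l: print(r+v0,l)
    E=T&(cv2.dilate(D.astype(np.uint8),np.ones((3,3)))>0); v,u=np.nonzero(E)
    P=ray(m,np.c_[u+u0,v+v0],97)[:,:2]; vx,vy,x,y=cv2.fitLine(P.astype(np.float32),cv2.DIST_HUBER,0,.01,.01).ravel(); print('edge',(np.degrees(np.arctan2(vy,vx))+90)%180,'pts',len(P),u0,v0)
    v,u=np.nonzero(T); print('top centroid',ray(m,[[u.mean()+u0,v.mean()+v0]],98).round(1))
E
python3 - <<'E'
from fl import *; import pickle
run(pickle.load(open('pics/w1.pkl','rb')),np.load('pics/w1.npz')['i'])
m=env.camera_model('wrist'); run(m,np.load('pics/w7.npz')['i'])
E
```

```text
185 ..................ooooo...........................
186 ..................oooooooo........................
187 ..................ooooooooooo.....................
188 ..................o###oooooooo....................
189 ..................o######oooooo...................
190 ..................#########oooo...................
191 ..................############oo..................
192 ..................o###########o...................
193 ...................###########o...................
194 ...................o#########oo...................
195 ....................o########o....................
196 .....................o####ooo.....................
197 ........................ooo.......................
edge 43.87373 pts 38 314 164
top centroid [[534.7 -65.8  98. ]]
250 .......................oooo.......................
251 .......................ooooooo....................
252 .......................ooooooooooo................
253 ......................oooooooooooooooo............
254 ......................oooooooooooooooooo..........
255 ......................oooooooooooooooooo..
[... 583 characters left out ...]
.#########ooooooooooo.........
267 .....................###########ooooooooo.........
268 .....................#############ooooooo.........
269 .....................################oooo.........
270 .....................o#################oo.........
271 .....................o################ooo.........
272 ......................################oo..........
273 .......................###############o...........
274 .......................o#############oo...........
275 ........................o############o............
276 ..........................#########o..............
277 ............................ooooo.................
edge 27.835564 pts 52 291 240
top centroid [[537.6 -67.9  98. ]]
```

```bash
cat >> fl.py <<'E'
def edge(m,pts,z=98):
    P=ray(m,pts,z)[:,:2]; vx,vy,x,y=cv2.fitLine(P.astype(np.float32),cv2.DIST_L2,0,.01,.01).ravel(); a=(np.degrees(np.arctan2(vy,vx))+90)%180
    print('flat normal yaw',a.round(1),'mid of edge',P.mean(0).round(1)); return a
E
python3 - <<'E'
from fl import *; import pickle
edge(pickle.load(open('pics/w1.pkl','rb')),[[314+c,r] for r,c in((188,21.5),(189,24.5),(190,26.5),(191,29.5))])
m=env.camera_model('wrist')
edge(m,[[291+c,r] for r,c in((264,24.5),(265,26.5),(266,29.5),(267,31.5),(268,33.5),(269,36.5),(270,38.5))])
go(420,282,160,90);go(420,282,160,110);go(480,110,200,90)
E
```

```text
flat normal yaw 39.2 mid of edge [537.5 -64.7]
flat normal yaw 35.5 mid of edge [540.3 -66.8]
yaw now 59.9 travel [ 241.1 -278.5  -15. ] rot [  0.42  -0.09 -30.06]
yaw now 59.9 travel [ 241.1 -278.5  -15. ] rot [ 4.400e-01 -2.000e-02 -5.006e+01]
yaw now 59.9 travel [ 122.4 -140.1  -54.5] rot [  0.42  -0.09 -30.06]
```

Stem yaw is about 36° and the axis near (537.3,-66). The loose knob's nose is at about 104° yaw. Moving above the knob.

Call:
servo_tool:
  rot:
    - [0,0,-3]
    - [0,0,-9]
    - [0,0,-15]
    - [0,0,-21]
    - [0,0,-27]
    - [0,0,-33]
    - [0,0,-39]
    - [0,0,-44]
  travel:
    - [10,-10,-20]
    - [35,-40,-25]
    - [60,-68,-25]
    - [86,-98,-25]
    - [112,-128,-25]
    - [138,-158,-20]
    - [164,-188,-18]
    - [190,-218,-15]
  hand: [0.85,0.85,0.85,0.85,0.85,0.85,0.85,0.85]

```text
time_s: 8.28
tool_pos: [443.3, 208.9, 155.2]
tool_rot: [0.614, 0.789, 0.0, 0.0]
ft_force: [1.1, 0.9, -0.2]
finger_gap: 0.854
finger_force: 0.0
```

Call:
servo_tool:
  rot:
    - [0,0,0]
    - [0,0,0]
    - [0,0,0]
    - [0,0,0]
  travel:
    - [33,-20,10]
    - [66,-40,20]
    - [75,-46,25]
    - [75,-46,25]
  hand: [0.85,0.85,0.85,0.85]

```text
time_s: 8.62
tool_pos: [377.8, 272.4, 129.6]
tool_rot: [0.613, 0.79, -0.0, -0.001]
ft_force: [0.3, -0.5, 0.5]
finger_gap: 0.85
finger_force: 0.0
```

```bash
cat > kn.py <<'E'
from h import *
def run():
    m=env.camera_model('wrist'); i,d=env.read_camera('wrist'); save('k',i); np.savez('pics/k',i=i)
    u0,v0=proj(m,[[420,282,20]])[0].astype(int); w=55; u0-=w;v0=max(v0-w,0); g=i[v0:v0+2*w,u0:u0+2*w]
    mk=(g.max(2)<60).astype(np.uint8); c=max(cv2.findContours(mk,cv2.RETR_EXTERNAL,cv2.CHAIN_APPROX_NONE)[0],key=cv2.contourArea).reshape(-1,2)+[u0,v0]
    h=cv2.convexHull(c.astype(np.int32)); print('skirt',cv2.fitEllipse(ray(m,h,14)[:,:2].astype(np.float32)),'bbox',cv2.boundingRect(c))
    W=((g.min(2)>140)&(cv2.erode(cv2.morphologyEx(mk,cv2.MORPH_CLOSE,np.ones((15,15))),np.ones((5,5)))>0)).astype(np.uint8)
    n,l,st_,ce=cv2.connectedComponentsWithStats(W)
    for k in range(1,n):
        if st_[k,4]>8:
            v,u=np.nonzero(l==k); P=ray(m,np.c_[u+u0,v+v0],39)[:,:2].astype(np.float32); vx,vy,x,y=cv2.fitLine(P,cv2.DIST_L2,0,.01,.01).ravel()
            print('white',st_[k],'mean',P.mean(0).round(1),'yaw',(np.degrees(np.arctan2(vy,vx))%180).round(1),'ext',np.ptp(P,0).round(1))
    return m,i
if __name__=='__main__': st(); run(); go(420,282,20,104)
E
python3 kn.py
```

```text
{'time_s': 8.617, 'q': [-0.467, 0.691, -0.406, 2.121, 0.617, 0.445, -1.105], 'tool_pos': [377.777, 272.404, 129.593], 'tool_rot': [0.613, 0.79, -0.0, -0.001], 'ft_force': [0.267, -0.545, 0.468], 'finger_gap': 0.85, 'finger_force': 0.0}
skirt ((417.6731262207031, 279.45294189453125), (41.997135162353516, 54.0285758972168), 24.918001174926758) bbox (347, 207, 55, 66)
white [56 34  7 24 92] mean [415.9 294.4] yaw 99.7 ext [ 4.7 16.4]
yaw now 104.2 travel [  1.7  41.8 109.9] rot [-0.06  0.02  0.19]
```

Call:
servo_tool:
  rot:
    - [0,0,1]
    - [0,0,2]
    - [0,0,3]
    - [0,0,3]
  travel:
    - [0,20,10]
    - [1,38,25]
    - [1,40,30]
    - [1,40,30]
  hand: [0.85,0.85,0.85,0.85]

```text
time_s: 9.0
tool_pos: [421.6, 277.7, 99.3]
tool_rot: [0.638, 0.77, -0.001, 0.001]
ft_force: [0.1, -0.3, 0.6]
finger_gap: 0.852
finger_force: 0.0
```

```bash
python3 - <<'E'
import kn
from h import *
s=st(); m,i=kn.run(); b=cv2.resize(i[100:400,170:470],None,fx=1.35,fy=1.35)
w=np.load('pics/w7.npz')['i'][170:340,230:420]; w=cv2.resize(w,(395,353)); c=np.zeros((405,800,3),np.uint8); c[:,:405]=b; c[:353,405:]=w; save('k2',c)
s=st()
E
```

```text
{'time_s': 9.0, 'q': [-0.449, 0.773, -0.371, 2.029, 0.622, 0.452, -1.107], 'tool_pos': [421.611, 277.747, 99.317], 'tool_rot': [0.638, 0.77, -0.001, 0.001], 'ft_force': [0.084, -0.284, 0.559], 'finger_gap': 0.852, 'finger_force': 0.0}
skirt ((418.15142822265625, 279.19744873046875), (42.256046295166016, 55.132423400878906), 9.569517135620117) bbox (288, 207, 62, 76)
white [ 50  31   4  27 107] mean [415.4 294.3] yaw 100.2 ext [ 4.7 16.5]
{'time_s': 9.05, 'q': [-0.449, 0.772, -0.372, 2.03, 0.622, 0.452, -1.106], 'tool_pos': [420.464, 277.887, 99.918], 'tool_rot': [0.638, 0.77, -0.001, 0.0], 'ft_force': [-0.412, -0.338, 0.354], 'finger_gap': 0.848, 'finger_force': 0.0}
```

View pics/k2.png

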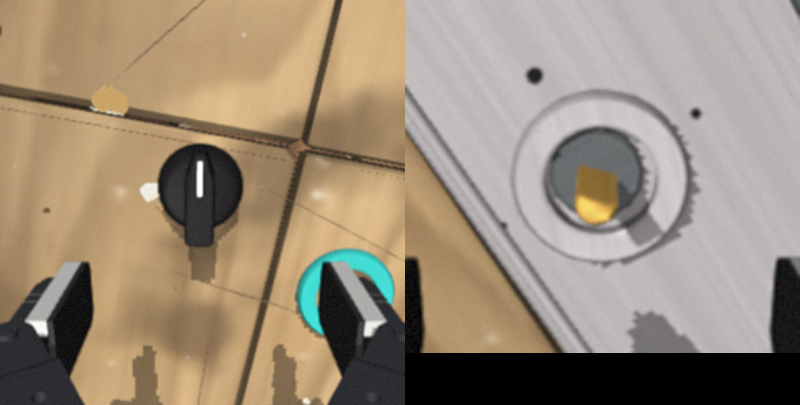

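The ring lies flat, centred round the boss. The knob is upright at full-image (318.5,237) with its nose straight up in the tool frame, and the turquoise ring sits lower than the fingertips will go.

```bash
python3 - <<'E'
from h import *
m=env.camera_model('wrist'); k=ray(m,[[318.5,237]],16)[0]; print(k.round(1)); 
for x in((418.5,280.5),k[:2]): go(x[0],x[1],20,100)
E
```

```text
[416.3 285.   16. ]
yaw now 100.8 travel [ 3.1 -1.4 79.9] rot [-0.05  0.09  0.78]
yaw now 100.8 travel [ 7.9 -2.7 79.9] rot [-0.05  0.09  0.78]
```

Call:
servo_tool:
  rot:
    - [0,0,0.6]
    - [0,0,0.6]
    - [0,0,0.6]
    - [0,0,0.6]
    - [0,0,0.6]
    - [0,0,0.6]
    - [0,0,0.6]
    - [0,0,0.6]
  travel:
    - [6,-2,10]
    - [6,-2,25]
    - [6,-2,45]
    - [6,-2,65]
    - [6,-2,75]
    - [6,-2,79]
    - [6,-2,79]
    - [6,-2,79]
  hand: [0.45,0.45,0.45,0.45,0.45,0.45,0.45,0.45]

```text
time_s: 9.72
tool_pos: [416.8, 285.1, 22.0]
tool_rot: [0.641, 0.768, 0.0, 0.0]
ft_force: [-0.1, -0.0, 0.5]
finger_gap: 0.454
finger_force: 0.0
```

Call:
servo_tool:
  rot:
    - [0,0,0]
    - [0,0,0]
    - [0,0,0]
    - [0,0,0]
  travel:
    - [0,0,0]
    - [0,0,0]
    - [0,0,0]
    - [0,0,0]
  hand: [0.05,0.05,0.05,0.05]

```text
time_s: 10.05
tool_pos: [417.3, 285.5, 22.4]
tool_rot: [0.641, 0.768, 0.001, 0.0]
ft_force: [-0.5, -0.3, 5.8]
finger_gap: 0.149
finger_force: 59.4
```

```bash
python3 - <<'E'
from h import *
import kn
s=st(); kn.run(); go(417.5,283.5,160,100)
E
```

```text
{'time_s': 10.05, 'q': [-0.565, 0.906, -0.208, 2.056, 0.722, 0.249, -1.221], 'tool_pos': [417.327, 285.472, 22.355], 'tool_rot': [0.641, 0.768, 0.001, 0.0], 'ft_force': [-0.503, -0.33, 5.76], 'finger_gap': 0.149, 'finger_force': 59.424}
skirt ((418.6125793457031, 277.0359191894531), (46.441123962402344, 61.693275451660156), 10.992961883544922) bbox (275, 252, 95, 110)
white [ 48  31   6  39 205] mean [415.4 293.7] yaw 100.0 ext [ 4.8 16.8]
white [ 19  34  14  17 197] mean [404.9 295.4] yaw 84.4 ext [4.7 7.9]
white [ 70  34  15  23 278] mean [425.3 297.7] yaw 112.5 ext [ 7.5 10.1]
white [ 0 50  4  7 23] mean [395.8 289. ] yaw 87.5 ext [1.3 2.9]
white [23 76  6  7 26] mean [407.7 279.2] yaw 120.0 ext [2.4 2.9]
white [74 76  6  7 26] mean [427.9 282.9] yaw 80.6 ext [2.  3.1]
yaw now 100.3 travel [  -1.9    0.  -137.6] rot [ 0.09 -0.04  0.32]
```

```bash
cat > arc.py <<'E'
from h import *
def arc(i,m,s,zb):
    p=np.array(s['tool_pos']); X=R.from_quat(s['tool_rot']).as_matrix(); 
    u0,v0=proj(m,[[p[0],p[1],zb+5]])[0]; mk=(i.max(2)<60).astype(np.uint8)
    pts=[]
    for u in range(int(u0)-60,int(u0)+61):
        col=np.nonzero(mk[int(v0)-130:int(v0)+10,u])[0]
        if len(col): pts.append([u,col[0]+int(v0)-130-.5])
    P=(ray(m,pts,zb)-p)@X; P=P[np.abs(P[:,1])<14]; 
    c=np.median(P[:,0]-np.sqrt(23**2-P[:,1]**2)); print('knob axis tool-x offset',c.round(2),len(P), np.ptp(P[:,0]-np.sqrt(23**2-P[:,1]**2)).round(2))
E
python3 - <<'E'
from arc import *
arc(np.load('pics/k.npz')['i'],env.camera_model('wrist'),env.read_state(),0)
E
```

```text
knob axis tool-x offset -5.54 55 16.35
```

Call:
servo_tool:
  rot:
    - [0,0,0]
    - [0,0,0]
    - [0,0,0]
    - [0,0,0]
    - [0,0,0]
    - [0,0,0]
    - [0,0,0]
    - [0,0,0]
  travel:
    - [0,0,-10]
    - [0,0,-30]
    - [0,0,-60]
    - [0,0,-95]
    - [0,0,-125]
    - [0,0,-150]
    - [0,0,-150]
    - [0,0,-150]
  hand: [0.05,0.05,0.05,0.05,0.05,0.05,0.05,0.05]

```text
time_s: 10.77
tool_pos: [417.6, 285.4, 172.7]
tool_rot: [0.641, 0.768, 0.002, 0.001]
ft_force: [-0.1, -0.4, -0.9]
finger_gap: 0.144
finger_force: 58.8
```

```bash
python3 - <<'E'
from arc import *
s=st(); m=env.camera_model('wrist'); i,_=env.read_camera('wrist'); arc(i,m,s,s['tool_pos'][2]-22.3)
go(537.3,-66,165,36.5)
E
```

```text
{'time_s': 10.767, 'q': [-0.385, 0.66, -0.494, 1.975, 0.517, 0.63, -1.038], 'tool_pos': [417.596, 285.363, 172.689], 'tool_rot': [0.641, 0.768, 0.002, 0.001], 'ft_force': [-0.064, -0.371, -0.874], 'finger_gap': 0.144, 'finger_force': 58.766}
knob axis tool-x offset -5.56 55 34.71
yaw now 100.3 travel [-366.5   55.7    6.6] rot [ 4.000e-02 -0.000e+00  6.381e+01]
```

Two independent cues, the skirt front and the bar's rear end, agree that the knob axis is 5.3 mm behind the TCP along tool x. Moving above the stem with the yaw matched.

Call:
servo_tool:
  rot:
    - [0,0,4]
    - [0,0,11]
    - [0,0,18]
    - [0,0,25]
    - [0,0,32]
    - [0,0,39]
    - [0,0,46]
    - [0,0,53]
  travel:
    - [-20,3,0]
    - [-60,9,0]
    - [-100,15,0]
    - [-140,21,0]
    - [-180,27,0]
    - [-220,33,0]
    - [-260,40,0]
    - [-300,46,0]
  hand: [0.05,0.05,0.05,0.05,0.05,0.05,0.05,0.05]

```text
time_s: 11.48
tool_pos: [515.1, -3.9, 169.7]
tool_rot: [0.917, 0.399, -0.002, -0.0]
ft_force: [1.1, 0.6, -1.2]
finger_gap: 0.147
finger_force: 58.7
```

```bash
python3 - <<'E'
from h import *
st(); go(541.5,-62.9,130,36.3)
E
```

```text
{'time_s': 11.483, 'q': [0.099, 0.65, -0.292, 1.951, 0.32, 0.588, -1.155], 'tool_pos': [515.129, -3.87, 169.746], 'tool_rot': [0.917, 0.399, -0.002, -0.0], 'ft_force': [1.077, 0.628, -1.204], 'finger_gap': 0.147, 'finger_force': 58.677}
yaw now 47.0 travel [-25.1  59.6  39.7] rot [-0.09  0.16 10.72]
```

Call:
servo_tool:
  rot:
    - [0,0,5]
    - [0,0,10.3]
    - [0,0,10.3]
    - [0,0,10.3]
    - [0,0,10.3]
  travel:
    - [-12,28,10]
    - [-23,55,20]
    - [-23,57,20]
    - [-23,57,20]
    - [-23,57,20]
  hand: [0.05,0.05,0.05,0.05,0.05]

```text
time_s: 11.9
tool_pos: [541.1, -56.4, 150.0]
tool_rot: [0.948, 0.318, -0.001, -0.001]
ft_force: [-0.8, 0.4, -0.7]
finger_gap: 0.147
finger_force: 58.8
```

```bash
python3 - <<'E'
from fl import *
from arc import arc
s=st(); m=env.camera_model('wrist'); i,_=env.read_camera('wrist'); np.savez('pics/w9',i=i); arc(i,m,s,s['tool_pos'][2]-22.3)
run(m,i)
g=i; hsv=cv2.cvtColor(i,cv2.COLOR_RGB2HSV); 
# ring outer in view? bright ring on plate: report projected expectations
print(proj(m,[[537.2,-66,98],[537.2,-66,73]]).round(1)); go(541.5,-62.9,122,36.3)
E
```

```text
{'time_s': 11.9, 'q': [0.167, 0.707, -0.246, 1.884, 0.288, 0.587, -1.186], 'tool_pos': [541.083, -56.413, 150.016], 'tool_rot': [0.948, 0.318, -0.001, -0.001], 'ft_force': [-0.758, 0.404, -0.689], 'finger_gap': 0.147, 'finger_force': 58.773}
knob axis tool-x offset -5.78 55 1.81Traceback (most recent call last):
  File "<stdin>", line 4, in <module>
  File "fl.py", line 9, in run
    P=ray(m,np.c_[u+u0,v+v0],97)[:,:2]; vx,vy,x,y=cv2.fitLine(P.astype(np.float32),cv2.DIST_HUBER,0,.01,.01).ravel(); print('edge',(np.degrees(np.arctan2(vy,vx))+90)%180,'pts',len(P),u0,v0)
      ~~~^^^^^^^^^^^^^^^^^^^^^^^
  File "h.py", line 6, in ray
    p=cv2.undistortPoints(np.array(uv,float).reshape(-1,1,2),np.array(m['K']),np.array(m['dist_coeffs'])).reshape(-1,2)
      ~~~~~~~~~~~~~~~~~~~^^^^^^^^^^^^^^^^^^^^^^^^^^^^^^^^^^^^^^^^^^^^^^^^^^^^^^^^^^^^^^^^^^^^^^^^^^^^^^^^
cv2.error: OpenCV(4.12.0) /io/opencv/modules/calib3d/src/undistort.dispatch.cpp:347: error: (-215:Assertion failed) CV_IS_MAT(_src) && CV_IS_MAT(_dst) && (_src->rows == 1 || _src->cols == 1) && (_dst->rows == 1 || _dst->cols == 1) && _src->cols + _src->rows - 1 == _dst->rows + _dst->cols - 1 && (CV_MAT_TYPE(_src->type) == CV_32FC2 || CV_MAT_TYPE(_src->type) == CV_64FC2) && (CV_MAT_TYPE(_dst->type) == CV_32FC2 || CV_MAT_TYPE(_dst->type) == CV_64FC2) in function 'cvUndistortPointsInternal'
```

Call:
servo_tool:
  rot:
    - [0,0,0]
    - [0,0,0]
    - [0,0,0]
    - [0,0,0]
    - [0,0,0]
  travel:
    - [-25,5,0]
    - [-45,6,0]
    - [-45,6,0]
    - [-45,6,0]
    - [-45,6,0]
  hand: [0.05,0.05,0.05,0.05,0.05]

```text
time_s: 12.37
tool_pos: [510.4, -87.4, 151.6]
tool_rot: [0.948, 0.319, 0.001, -0.0]
ft_force: [0.5, 1.0, -0.8]
finger_gap: 0.144
finger_force: 58.8
```

```bash
python3 - <<'E'
from fl import *
from arc import arc
s=st(); m=env.camera_model('wrist'); i,_=env.read_camera('wrist'); m2=env.camera_model('wrist'); np.savez('pics/w9',i=i,V=m['view']); arc(i,m,s,s['tool_pos'][2]-22.3)
run(m,i); print(np.abs(np.array(m['view'])-m2['view']).max())
E
```

```text
{'time_s': 12.367, 'q': [0.234, 0.678, -0.248, 1.963, 0.305, 0.535, -1.146], 'tool_pos': [510.442, -87.361, 151.55], 'tool_rot': [0.948, 0.319, 0.001, -0.0], 'ft_force': [0.453, 0.964, -0.848], 'finger_gap': 0.144, 'finger_force': 58.806}
knob axis tool-x offset -5.98 55 1.3
197 .............................ooooo................
198 .....................ooooooooooooo................
199 .................oooooooooooooooooo...............
200 .................oooooooooooooooooo...............
201 .................oooooooooooooooooo...............
202 .................oooooooooooooooooo...............
203 ................oooooooooooooooooooo..............
204 ................oooooooooooooooooooo..............
205 ................oooooooo#########ooo..............
206 ...............o##################oo..............
207 ...............###################oo..............
208 ...............###################o...............
209 ...............o##################o...............
210 ................##################o...............
211 ................##################o...............
212 .................#################o...............
213 .................o##############oo................
214 ..................o############oo.................
215 ...................o#########ooo..................
216 .....................o####oooo....................
217 .......................oooo.......................
edge 26.086502 pts 56 294 180
top centroid [[534.8 -65.9  98. ]]
0.31937070473026097
```

```bash
python3 - <<'E'
from fl import *
z=np.load('pics/w9.npz'); i=z['i']; m=env.camera_model('wrist'); m['view']=z['V']; V=cv2.cvtColor(i,cv2.COLOR_RGB2HSV)[...,2].astype(float)
pts=[]
for u in range(294+18,294+32):
    c=V[199:211,u]; lo,hi=c[:4].mean(),c[-3:].mean(); t=(lo+hi)/2; k=np.nonzero(c>t)[0][0]; pts.append([u,199+k-1+(t-c[k-1])/(c[k]-c[k-1])])
print(np.round([p[1] for p in pts],2)); a=np.radians(edge(m,pts)); n=np.array([np.cos(a),np.sin(a)])
P=ray(m,pts,98)[:,:2].mean(0); 
c=ray(m,[[319,205]],98)[0,:2]; print('edge mid',c, 'axis via edge',(c-2*n).round(1))
for zz,r in((96,6),(98,4)): b=ray(m,[[319,217.3]],zz)[0,:2]; print('axis via back',(b+r*n).round(1))
st(); 
E
```

```text
[205.44 205.45 205.45 205.44 205.42 205.36 205.29 205.18 205.17 205.26
 205.13 205.25 205.08 204.91]
flat normal yaw 39.2 mid of edge [537.  -64.2]
edge mid [537.27414807 -64.37192154] axis via edge [535.7 -65.6]
axis via back [535.8 -65.2]
axis via back [534.6 -66.2]
{'time_s': 12.417, 'q': [0.234, 0.678, -0.248, 1.963, 0.305, 0.535, -1.146], 'tool_pos': [510.758, -87.258, 151.544], 'tool_rot': [0.948, 0.319, 0.001, -0.0], 'ft_force': [0.366, 0.757, -1.293], 'finger_gap': 0.152, 'finger_force': 58.805}
```

```bash
python3 - <<'E'
from h import *
go(540.5,-62.1,124,39.2)
E
```

```text
yaw now 37.2 travel [38.9 -2.1 27.6] rot [-0.  -0.1 -2. ]
```

Call:
servo_tool:
  rot:
    - [0,0,-1]
    - [0,0,-2]
    - [0,0,-2]
    - [0,0,-2]
    - [0,0,-2]
  travel:
    - [20,-1,0]
    - [39,-2,10]
    - [39,-2,20]
    - [39,-2,27]
    - [39,-2,27]
  hand: [0.05,0.05,0.05,0.05,0.05]

```text
time_s: 12.83
tool_pos: [538.4, -63.5, 122.7]
tool_rot: [0.942, 0.335, -0.002, -0.001]
ft_force: [0.0, 0.3, -1.3]
finger_gap: 0.148
finger_force: 58.8
```

Call:
servo_tool:
  rot:
    - [0,0,0]
  travel:
    - [0,0,0]
  hand: [0.05]

```text
time_s: 12.92
tool_pos: [538.8, -64.3, 123.7]
tool_rot: [0.943, 0.334, -0.001, -0.0]
ft_force: [0.4, 0.7, -1.9]
finger_gap: 0.145
finger_force: 58.8
```

```bash
python3 - <<'E'
from h import *
st(); go(540.5,-62.1,118,39.2)
E
```

```text
{'time_s': 12.917, 'q': [0.174, 0.747, -0.234, 1.907, 0.321, 0.525, -1.169], 'tool_pos': [538.8, -64.326, 123.744], 'tool_rot': [0.943, 0.334, -0.001, -0.0], 'ft_force': [0.387, 0.65, -1.892], 'finger_gap': 0.145, 'finger_force': 58.796}
yaw now 39.0 travel [ 2.7 -0.7  5.7] rot [-0.06  0.12 -0.17]
```

Call:
servo_tool:
  rot:
    - [0,0,0]
    - [0,0,0]
    - [0,0,0]
    - [0,0,0]
    - [0,0,0]
  travel:
    - [2.2,-0.6,0]
    - [2.2,-0.6,2]
    - [2.2,-0.6,4]
    - [2.2,-0.6,6]
    - [2.2,-0.6,6]
  hand: [0.05,0.05,0.05,0.05,0.05]

```text
time_s: 13.33
tool_pos: [540.9, -62.4, 118.0]
tool_rot: [0.943, 0.334, -0.0, 0.0]
ft_force: [0.3, 0.7, -1.5]
finger_gap: 0.146
finger_force: 58.8
```

Call:
servo_tool:
  rot:
    - [0,0,0]
    - [0,0,0]
    - [0,0,0]
    - [0,0,0]
  travel:
    - [0,0,1]
    - [0,0,2]
    - [0,0,3]
    - [0,0,3]
  hand: [0.05,0.05,0.05,0.05]

```text
time_s: 13.67
tool_pos: [540.7, -62.4, 115.0]
tool_rot: [0.943, 0.334, -0.001, 0.0]
ft_force: [-0.2, 0.2, -1.1]
finger_gap: 0.144
finger_force: 58.8
```

The knob has gone 5 mm over the tip without force, so it is engaged. Continuing down.

Call:
servo_tool:
  rot:
    - [0,0,0]
    - [0,0,0]
    - [0,0,0]
    - [0,0,0]
    - [0,0,0]
    - [0,0,0]
  travel:
    - [0,0,2]
    - [0,0,4]
    - [0,0,6]
    - [0,0,8]
    - [0,0,10]
    - [0,0,10]
  hand: [0.05,0.05,0.05,0.05,0.05,0.05]

```text
time_s: 14.17
tool_pos: [540.6, -62.4, 104.7]
tool_rot: [0.943, 0.334, -0.001, -0.0]
ft_force: [-1.3, -0.3, -2.5]
finger_gap: 0.145
finger_force: 58.6
```

Now into the spring: home is expected at TCP about 102.3 and the bottom at about 97.3.

Call:
servo_tool:
  rot:
    - [0,0,0]
    - [0,0,0]
    - [0,0,0]
    - [0,0,0]
  travel:
    - [0,0,1.5]
    - [0,0,3]
    - [0,0,4]
    - [0,0,4]
  hand: [0.05,0.05,0.05,0.05]

```text
time_s: 14.5
tool_pos: [540.8, -62.4, 101.2]
tool_rot: [0.943, 0.334, -0.0, 0.0]
ft_force: [-3.1, -1.2, 2.4]
finger_gap: 0.144
finger_force: 59.4
```

Call:
servo_tool:
  rot:
    - [0,0,0]
    - [0,0,0]
    - [0,0,0]
  travel:
    - [0,0,1]
    - [0,0,2]
    - [0,0,2]
  hand: [0.05,0.05,0.05]

```text
time_s: 14.75
tool_pos: [540.8, -62.3, 99.3]
tool_rot: [0.943, 0.334, -0.0, 0.0]
ft_force: [-4.7, -2.1, 4.4]
finger_gap: 0.145
finger_force: 59.5
```

Call:
servo_tool:
  rot:
    - [0,0,0]
    - [0,0,0]
    - [0,0,0]
    - [0,0,0]
  travel:
    - [-0.7,0,0.5]
    - [-1,0,1]
    - [-1,0,2]
    - [-1,0,2]
  hand: [0.05,0.05,0.05,0.05]

```text
time_s: 15.08
tool_pos: [540.8, -62.5, 97.4]
tool_rot: [0.942, 0.334, 0.0, -0.0]
ft_force: [-3.6, -1.1, 5.8]
finger_gap: 0.141
finger_force: 59.7
```

Call:
servo_tool:
  rot:
    - [0,0,0]
    - [0,0,0]
    - [0,0,0]
  travel:
    - [-0.3,0,0.5]
    - [-0.3,0,1]
    - [-0.3,0,1]
  hand: [0.05,0.05,0.05]

```text
time_s: 15.33
tool_pos: [540.8, -62.5, 97.1]
tool_rot: [0.942, 0.334, 0.001, 0.0]
ft_force: [-4.8, -0.1, 10.5]
finger_gap: 0.144
finger_force: 60.4
```

Call:
servo_tool:
  rot:
    - [0,0,0]
    - [0,0,0]
    - [0,0,0]
    - [0,0,0]
    - [0,0,0]
    - [0,0,0]
  travel:
    - [0,0,0]
    - [0,0,0]
    - [0,0,0]
    - [0,0,0]
    - [0,0,0]
    - [0,0,0]
  hand: [0.05,0.05,0.05,0.05,0.05,0.05]

```text
time_s: 15.83
tool_pos: [540.8, -62.5, 97.1]
tool_rot: [0.942, 0.334, 0.001, 0.0]
ft_force: [-4.4, -0.9, 9.8]
finger_gap: 0.141
finger_force: 60.4
```

```bash
python3 - <<'E'
from arc import *
s=st(); m=env.camera_model('wrist'); i,_=env.read_camera('wrist'); arc(i,m,s,s['tool_pos'][2]-22.3)
# where does depth say the skirt front/bar top/ring lie
d=_; V=np.linalg.inv(m['view']); X=R.from_quat(s['tool_rot']).as_matrix(); p=np.array(s['tool_pos'])
for tx in (8,12,17,20,24,26,30):
    uv=proj(m,[p+X@[tx-5.6+0,0,22]])[0].round().astype(int); q=cv2.undistortPoints(uv.astype(float).reshape(1,1,2),np.array(m['K']),np.array(m['dist_coeffs'])).ravel(); dd=d[uv[1],uv[0]]; print(uv,(V@np.r_[q*dd,dd,1])[:3].round(1))
E
```

```text
{'time_s': 15.833, 'q': [0.156, 0.791, -0.211, 1.921, 0.339, 0.462, -1.188], 'tool_pos': [540.82, -62.511, 97.126], 'tool_rot': [0.942, 0.334, 0.001, 0.0], 'ft_force': [-4.42, -0.877, 9.783], 'finger_gap': 0.141, 'finger_force': 60.397}
knob axis tool-x offset -6.25 55 0.99
[323 279] [555.7 -50.5 115.7]
[323 272] [556.7 -49.7 111.5]
[323 262] [556.8 -49.6 100.1]
[323 257] [554.5 -51.6  84.2]
[323 249] [555.5 -50.9  75.5]
[323 246] [556.5 -50.   74.8]
[323 238] [558.4 -48.5  68.3]
```

Stable at the bottom stop: the bar top reads about 115 mm against the expected 114 mm. Handing in.

```bash
python3 -c "
from bench import env
print(env.hand_in())"
```

```text
the job is handed in; nothing more can be done
None
```

I handed in at about 16 s with the trim ring flat round the stem's boss and the knob fully home; it is still gripped and pressed to the bottom of the valve travel, and I did not go near the other knob or the tools.

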